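# Prime a pump from its control box

### The arm

A 7-joint arm with a two-finger parallel gripper is mounted at the origin on a cart in front of the work surface, level with it; the furniture and walls round the work are solid. World frame = base frame: x ahead of the robot, y to its left, z up, the work surface at z = 0. Lengths are in mm, angles in rad, forces in N, time in s.
With the tool pointing down it reaches from about 400 to 900 mm from the base axis. Payload 5.5 kg.
Tool frame: the origin (TCP) lies midway between the tips of the shut fingers; the grasp point (between the pads) lies hold_point_z behind it (hold_point_z is the distance from the TCP to the grasp point, in mm); z points along the fingers, y is the direction in which the jaws open and shut (so a half turn about z gives the same grasp; the last joint's range is limited). The gripper opens to 85 mm and grips with 20 to 120 N. Pads are 22 mm wide; open, the fingers measure 114 mm over their backs; the gripper's body (76 mm by 85 mm) begins 54 mm behind the grasp point. The pads swing forward as they close: fully open they stand 13 mm farther back than shut.
Start: joints at [-0.839, 0.501, -0.427, 1.55, 0.221, 1.138, -0.21], TCP at [293.645, 579.89, 231.31] pointing down, gripper open.
Joint ranges: [-2.88, 2.88], [-0.31, 2.03], [-1.54, 1.56], [0.2, 2.42], [-1.41, 4.55], [0.19, 2.02], [-2.57, 2.57]. Speed limits (rad/s): [2.57, 2.57, 3.14, 3.14, 3.14, 3.14, 3.14].

### API

Orientations are given as [roll, pitch, yaw] about the fixed x, y, z axes, in that order (R = Rz(yaw) Ry(pitch) Rx(roll)).
In Python, from plant import * gives the robot as it stands. The module is installed in compiled form; this text tells all that it offers.
- The arm moves only by the tool carry_out, never from a script. Its argument "increments" is a list of rows, each a list of 4 numbers: the shift along the tool's x, y, z in cm, then the turn about the tool's z in degrees. A call has 1 to 5 rows; each row is the pose to reach, as a shift and turn from the pose commanded when the call began, along the tool's axes at that moment; what a row does not reach only later rows make up. A row lasts 1/10 s, in which the tool goes at most 50 mm and 8.59 degrees, less where a joint would pass 70% of its speed; a pose out of reach is approached as far as the arm can. A call with a gripper value outside its range is refused whole. "gripper" is the closure, from -1 (fully open) to 1 (shut), set as the call begins (left out, the last holds). The fingers move at their own pace and stop on an object; "force" is the grip in N (left out, the last holds). Time passes only in rows, so rows that repeat a pose let the fingers close. It gives the time, the measured TCP pose, the force and the opening at its end, in the units of the state.
- get_state(): the state, without advancing time (a new reading comes with each control period).
- grab_frame(name): name is "scene" or "side" or "wrist"; returns a dict with "color" (480x640x3 uint8, red, green, blue), "fov_y" (degrees; the focal length in pixels is half the picture's height over the tangent of half this angle, whatever the lens; pixels are square), "cx", "cy" (the principal point, pixels), "D" ([k1, k2, p1, p2, k3] as OpenCV has them; the pictures are not rectified), "world_from_camera" (4x4, takes a point from camera to world coordinates). Camera axes: x right, y up, looking along -z (the intrinsics and any distortion apply to the point x, -y, -z); pixel columns grow to the right and rows downward; lengths in mm; the calibration is good to about 2 mm. A picture is of the moment at which its call begins. There is no depth.
- hand_in(): hands the job in, once; it reports no verdict.
The state is a dict: "t": time; "joint_positions": joint angles; "joint_vel": joint speeds; "joint_torque": joint torques, N m; "tool_pos": TCP position; "ee_rot": TCP orientation; "contact_force": force on the tool from outside, world axes, zero at the start; "moment": the same for the moment, N m; "width": opening from 0.0 (shut) to 1.0 (fully open).
Only numpy, scipy, OpenCV 4.12 (cv2) and the standard library are available. Lean on these libraries where they do the work, as an engineer would, in place of code of your own. Each camera call takes 0.05 s, during which the arm holds its last target.

### The job

Prime the pump from the white control box (pressing with closed fingers does it all, nothing needs grasping): first tip the rocker switch right over by pushing down its raised end, next push the round key fully in so that it stays in, and last press the long bar key fully down and keep it held there with the fingers. The program finishes while the bar key is still being held down. Keep off the square key, and do not pick up or shift any of the things lying about.

Things in the scene. Friction and masses are not known exactly. Their poses are not given: they have to be found in the camera images.
- control_box: White box, immovable, 144 (x) x 268 (y) mm, level top 48 mm above the bench. Origin under its centre; x points away from the robot, y along the controls, turned up to 0.25 rad. Four black controls stand in a row 20 mm beyond (+x) its centre line, 62 mm apart, turned with the box, each on an 88 x 56 x 3 mm aluminium plate; which control is at which place varies.
- rocker_raised (a point): Middle of the raised (far) face of the rocker switch, 24 mm beyond its pivot. Paddle 76 mm long (box x), 32 wide, of two faces: the near one level at first, 3 mm above its plate; the far one sloping up to 14 mm. This point is 10 mm above the plate at first, 3 mm (54 above the bench) when tipped over. The near face rises meanwhile: leave it free. Takes 3 to 5 N; stays where left.
- rocker (a joint): Angle of the rocker, rad: 0 to 0.03 at the start (far end up), 0.30 tipped right over (far face level).
- round_top (a point): Round locking key, black, 34 mm across. The point is the centre of its flat top, and moves with it; 11 mm above its plate (62 mm above the bench) when up, 4 mm (55 mm above the bench) when fully in. Takes about 3 N all the way and stays where it is left. 
- round_key (a joint): Depth of the round key, m: about 0 up, 0.007 fully in.
- bar_top (a point): Long bar key, black, 66 mm (box x) x 24 mm. The point is the centre of its flat top, and moves with it; 11 mm above its plate (62 mm above the bench) when up, 4 mm (55 mm above the bench) when fully in. Sprung: about 2 N at first, 6 N fully down; rises again when let go. 
- bar_key (a joint): Depth of the bar key, m: 0 up, 0.007 fully down.
- bar_plate: Aluminium plate that carries the bar key, 88 x 56 x 3 mm; origin at the centre of its underside, on the control box's top (48 mm above the bench).
- square_top (a point): Square locking key, black, 32 x 32 mm, not to be pressed. The point is the centre of its flat top, and moves with it; 11 mm above its plate (62 mm above the bench) when up, 4 mm (55 mm above the bench) when fully in. 
- square_key (a joint): Depth of the square key, m: 0 up, 0.007 fully in; stays where it is pushed.
- usb_stick: Black memory stick, 18 x 56 x 8 mm, lying loose on the box's top in front of the controls. Origin at the centre of its underside.
- flow_cell_case: Flat white case, 55 x 85 x 18 mm, loose on the bench behind the box. Origin under its centre.
- slide_case: Small oblong case, 30 x 85 x 34 mm, loose on the bench behind the box. Origin under its centre.
- tube: Screw-cap tube standing on the bench to the right of the box, 34 mm across, 113 mm tall. Origin under its centre.
- mouse: Computer mouse, 89 x 48 x 32 mm, loose on the bench to the right. Origin under its centre.
- tip_box: Box of pipette tips, 66 x 118 x 74 mm, loose on the bench to the right. Origin under its centre.
- wash_bottle: Wash bottle with a bent spout, 66 x 72 mm, 216 mm tall, on the bench at the far right. Origin under its centre.

How it is judged:
By the outcome, as a careful person would: the job done as asked, in the order asked, and still so for the second after the job is handed in, while the arm keeps its last pose, push and grip.
It also fails if it takes over 38 s, if anything falls off the work surface, if the arm or the gripper's body presses on something with over 40 N, if the wrist force passes 120 N, or if a joint passes its speed limit or range.

## Working session

There is one attempt and no reset: what is moved stays moved. The work goes in short steps, Python scripts to look and compute and a tool call to move; the robot and the scene stay as the last step left them, time stands still between calls to the robot, and variables do not carry over. Pictures are saved under pics/ and viewed, and the job is handed in when it is done.

Besides the shell and the picture viewer there is one more tool, called after "Call:" as name([rows], argument=value, ...), one row to a line, values as JSON. carry_out: Moves the arm, as the interface text tells. Its arguments: {"type":"object","properties":{"increments":{"type":"array"},"gripper":{"type":"number"},"force":{"type":"number"}},"required":["increments"]}

```bash
mkdir -p pics; cat > h.py <<'E'
from plant import *
import numpy as np, cv2
def save(n,fn):
    f=grab_frame(n); cv2.imwrite('pics/'+fn+'.png',f['color'][:,:,::-1]); np.save('pics/'+fn+'.npy',f,allow_pickle=True); return f
def load(fn): return np.load('pics/'+fn+'.npy',allow_pickle=True).item()
def K(f):
    fl=240/np.tan(np.radians(f['fov_y']/2)); return np.array([[fl,0,f['cx']],[0,fl,f['cy']],[0,0,1.]])
def ray(f,px):
    p=cv2.undistortPoints(np.array(px,float).reshape(-1,1,2),K(f),np.array(f['D'],float)).reshape(-1,2)
    d=np.c_[p[:,0],-p[:,1],-np.ones(len(p))]; T=np.array(f['world_from_camera'])
    return T[:3,3],d@T[:3,:3].T
def onz(f,px,z):
    o,d=ray(f,px); return o+d*((z-o[2])/d[:,2])[:,None]
E
python3 - <<'E'
from h import *
for n in('scene','side','wrist'):
    f=save(n,n+'0'); print(n,f['fov_y'],f['D'],np.round(f['world_from_camera'],2).tolist())
s=get_state();print(s)
E
```

```text
scene 51.409719459070374 [-0.08295245  0.          0.          0.          0.        ] [[0.5, 0.66, -0.57, -254.24], [-0.87, 0.37, -0.33, -624.86], [-0.01, 0.65, 0.76, 1125.33], [0.0, 0.0, 0.0, 1.0]]
side 45.09201723398825 [-0.07746031  0.          0.          0.          0.        ] [[1.0, 0.05, -0.08, 426.04], [-0.1, 0.56, -0.82, -1287.6], [0.01, 0.83, 0.56, 836.62], [0.0, 0.0, 0.0, 1.0]]
wrist 69.9332832863647 [-0.00692839  0.          0.          0.          0.        ] [[0.45, -0.86, -0.25, 229.53], [0.89, 0.43, 0.13, 611.85], [-0.0, -0.28, 0.96, 372.79], [0.0, 0.0, 0.0, 1.0]]
{'t': 0.15, 'joint_positions': array([-0.83879421,  0.50165514, -0.42686511,  1.55118313,  0.22077093,
        1.13831111, -0.21030358]), 'joint_vel': array([-0.0001213 , -0.00262324, -0.00120528, -0.00299366,  0.00017346,
        0.00159825, -0.00065158]), 'joint_torque': array([-7.22604702e-03, -5.70030677e+01, -5.82539991e+00, -2.81284386e+01,
        1.06856151e-02,  7.77868729e-03, -2.02495215e-05]), 'tool_pos': array([293.44335121, 579.39958128, 230.49774416]), 'ee_rot': array([-3.14008420e+00, -1.04064541e-04,  2.67284123e+00]), 'contact_force': array([-0.39608339, -0.3551287 , -0.15155786]), 'moment': array([0.0227182 , 0.00932371, 0.02883308]), 'width': 0.9956712396399082}
```

View pics/scene0.png

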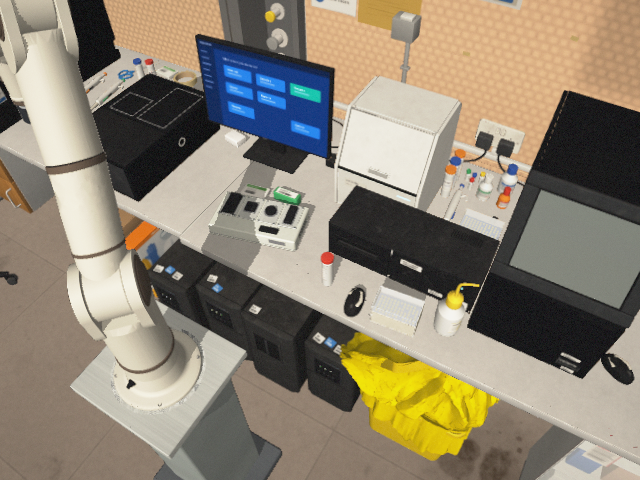

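View pics/side0.png

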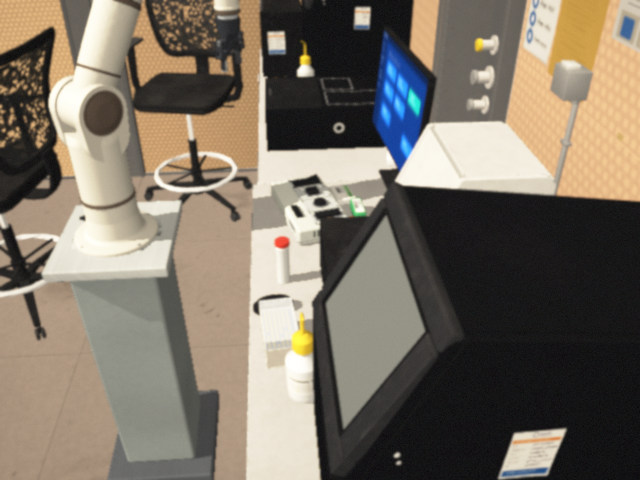

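View pics/wrist0.png

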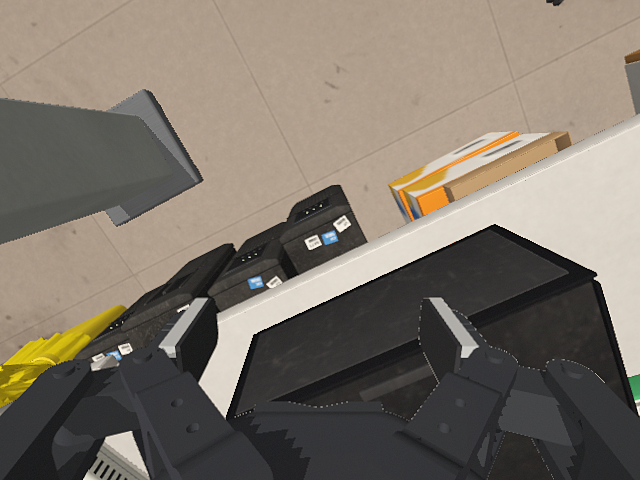

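The scene view shows the box around (260,215), the tube at (327,268), and a black box at the left near the arm start. I'll zoom in on the box.

```bash
python3 - <<'E'
from h import *
f=load('scene0'); c=f['color'][165:265,190:330,::-1]
cv2.imwrite('pics/z1.png',cv2.resize(c,None,fx=5.6,fy=5.6,interpolation=cv2.INTER_CUBIC))
f=load('side0'); c=f['color'][160:260,255:395,::-1]
cv2.imwrite('pics/z2.png',cv2.resize(c,None,fx=5.6,fy=5.6,interpolation=cv2.INTER_CUBIC))
f=load('scene0'); print(onz(f,[(260,215)],51))
E
```

```text
[[505.37413029  37.09843738  51.        ]]
```

View pics/z1.png

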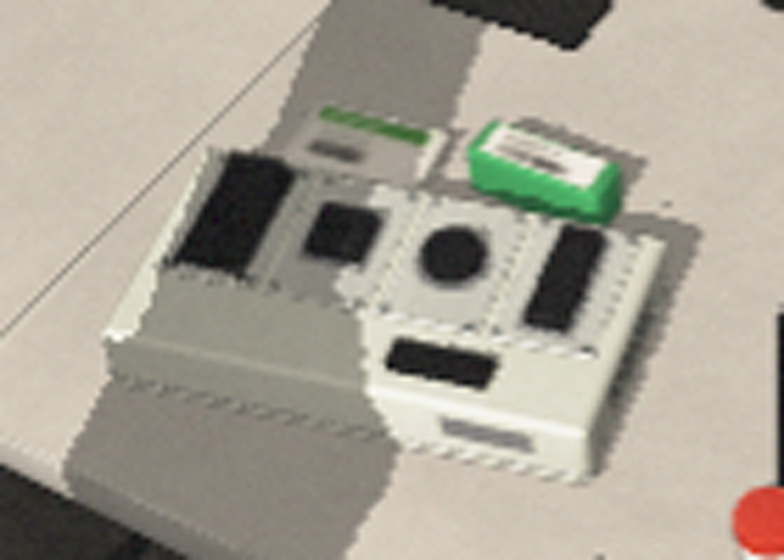

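View pics/z2.png

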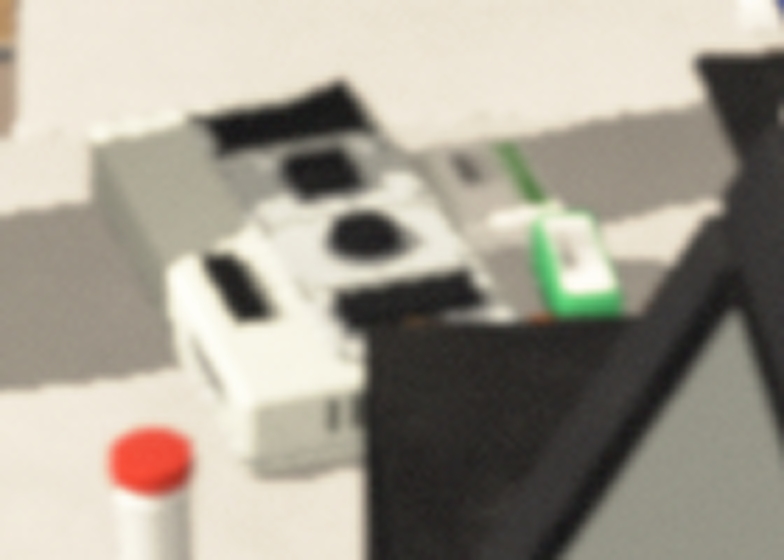

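The controls run from left (+y) to right as rocker, square, round, bar. Next is a rough estimate.

```bash
python3 - <<'E'
from h import *
f=load('scene0')
z=lambda l:[(190+a/5.6-.4,165+b/5.6-.4) for a,b in l]
print('sq,round,bar top z62\n',onz(f,z([(344,231),(453,253),(566,279)]),62).round(1))
print('rocker approx\n',onz(f,z([(236,214)]),57).round(1))
print('corners z48 far left, near left, far right,near right\n',onz(f,z([(212,152),(107,338),(663,237),(590,430)]),48).round(1))
s=load('side0')
z2=lambda l:[(255+a/5.6-.4,160+b/5.6-.4) for a,b in l]
print('side sq round\n',onz(s,z2([(323,170),(367,234)]),62).round(1))
w=load('wrist0');st=get_state()
from scipy.spatial.transform import Rotation as R
Rt=R.from_euler('xyz',st['ee_rot']).as_matrix(); print(Rt.round(3))
T=np.eye(4);T[:3,:3]=Rt;T[:3,3]=st['tool_pos'];print((np.linalg.inv(T)@w['world_from_camera']).round(2))
E
```

```text
sq,round,bar top z62
 [[514.8  74.5  62. ]
 [529.9  15.3  62. ]
 [543.4 -46.1  62. ]]
rocker approx
 [[500.2 135.6  57. ]]
corners z48 far left, near left, far right,near right
 [[ 538.2  182.2   48. ]
 [ 401.6  146.8   48. ]
 [ 605.   -67.2   48. ]
 [ 473.  -104.1   48. ]]
side sq round
 [[519.1  73.4  62. ]
 [535.2  11.4  62. ]]
[[-0.892  0.452 -0.001]
 [ 0.452  0.892 -0.001]
 [ 0.    -0.002 -1.   ]]
[[-0.0000e+00  9.6000e-01  2.8000e-01  7.1700e+01]
 [ 1.0000e+00  0.0000e+00  0.0000e+00 -1.4000e-01]
 [ 0.0000e+00  2.8000e-01 -9.6000e-01 -1.4229e+02]
 [ 0.0000e+00  0.0000e+00  0.0000e+00  1.0000e+00]]
```

```bash
python3 - <<'E'
from h import *
f=load('scene0')
for n,p in dict(hoodbase=(336,203),monbase=(245,155),longblkL=(331,243),longblkR=(440,308),bbNear=(146,190),bbR=(218,128),tube=(326,284)).items(): print(n,onz(f,[p],0)[0].round())
# heights: vertical edges - point on vertical line above base
for n,b,t in [('hood',(336,203),(344,108)),('long',(331,243),(331,200)),('bb',(146,190),(146,150)),('mon',(245,155),(200,85))]:
    B=onz(f,[b],0)[0]; o,d=ray(f,[t]); d=d[0]; s=((B-o)[:2]@d[:2])/(d[:2]@d[:2]); print(n,(o+s*d).round())
E
```

```text
hoodbase [ 701. -110.    0.]
monbase [748. 275.   0.]
longblkL [ 552. -176.    0.]
longblkR [ 500. -535.    0.]
bbNear [449. 458.   0.]
bbR [823. 452.   0.]
tube [ 419. -235.    0.]
hood [ 709. -125.  357.]
long [ 552. -175.  179.]
bb [483. 434. 153.]
mon [676. 344. 299.]
```

Call:
carry_out([
  [-3, -2.5, -1, 0],
  [-6.5, -5.3, -2, 0],
  [-10, -8.1, -2, 0],
  [-13.5, -11, -2, 0],
  [-17, -14, -2, 0],
])

```text
t: 0.65
tool_pos: [382.5, 376.4, 251.2]
ee_rot: [-3.142, 0.0, 2.673]
contact_force: [1.1, -0.4, 0.6]
width: 1.0
```

Call:
carry_out([
  [-3.5, -2.9, 0, 0],
  [-7, -5.8, 0, 0],
  [-10.5, -8.7, 0, 0],
  [-14, -11.5, 0, 0],
  [-17, -14, 0, 0],
])

```text
t: 1.15
tool_pos: [471.1, 173.9, 251.3]
ee_rot: [-3.141, 0.0, 2.671]
contact_force: [0.4, 0.7, 0.0]
width: 0.999
```

Call:
carry_out([
  [-3.5, -2.9, 0, -8],
  [-7, -5.8, 0, -16],
  [-11.3, -9, 0, -24],
  [-11.3, -9, 0, -32],
  [-11.3, -9, 0, -40],
])

```text
t: 1.65
tool_pos: [531.3, 41.4, 250.8]
ee_rot: [-3.141, -0.001, -2.912]
contact_force: [-0.3, 0.5, -0.3]
width: 0.998
```

```bash
python3 - <<'E'
from h import *
save('wrist','w1')
E
```

```text
(no output)
```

View pics/w1.png

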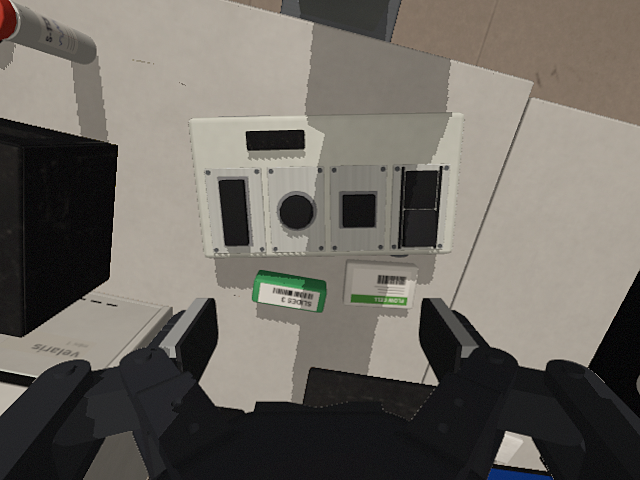

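The wrist view shows the bar at (234,212), round key (297,211), square key (358,210) and rocker (420,208), with the memory stick at (276,140). I'll segment the dark blobs.

```bash
cat > seg.py <<'E'
from h import *
def seg(fn,roi=(160,255,205,450)):
    f=load(fn); g=f['color'].max(2); r0,r1,c0,c1=roi
    m=np.zeros_like(g); m[r0:r1,c0:c1]=(g[r0:r1,c0:c1]<60)*255
    cs,_=cv2.findContours(m,cv2.RETR_EXTERNAL,cv2.CHAIN_APPROX_NONE)
    for c in sorted([c for c in cs if cv2.contourArea(c)>250],key=lambda c:c[:,0,0].mean()):
        M=cv2.moments(c); ce=(M['m10']/M['m00'],M['m01']/M['m00']); r=cv2.minAreaRect(c)
        P=onz(f,[ce,r[0]],62)[:,:2].round(1).tolist(); q=onz(f,cv2.boxPoints(r),62)[:,:2]
        e=q[1]-q[0];e2=q[2]-q[1]
        print(np.round(ce,1),cv2.contourArea(c),P,'sides',np.linalg.norm(e).round(1),np.linalg.norm(e2).round(1),'ang',np.arctan2(e[1],e[0]).round(3),np.arctan2(e2[1],e2[0]).round(3))
    return f
E
python3 - <<'E'
from seg import *
f=seg('w1')
c=f['color'][100:270,180:480,::-1]
cv2.imwrite('pics/z3.png',cv2.resize(c,None,fx=2.6,fy=2.6,interpolation=cv2.INTER_CUBIC))
E
```

```text
[233.8 212.2] 1579.0 [[547.0, -40.4], [547.4, -40.3]] sides 24.9 66.8 ang 1.885 0.256
[296.1 211.7] 856.5 [[532.7, 19.2], [533.0, 19.1]] sides 31.0 34.0 ang 1.8 0.224
[358.3 210.3] 1040.0 [[517.4, 78.3], [517.6, 78.5]] sides 31.9 33.0 ang 1.8 0.276
[418.8 208.3] 2841.5 [[502.0, 135.5], [500.6, 136.1]] sides 83.2 38.6 ang -2.893 1.755
```

View pics/z3.png

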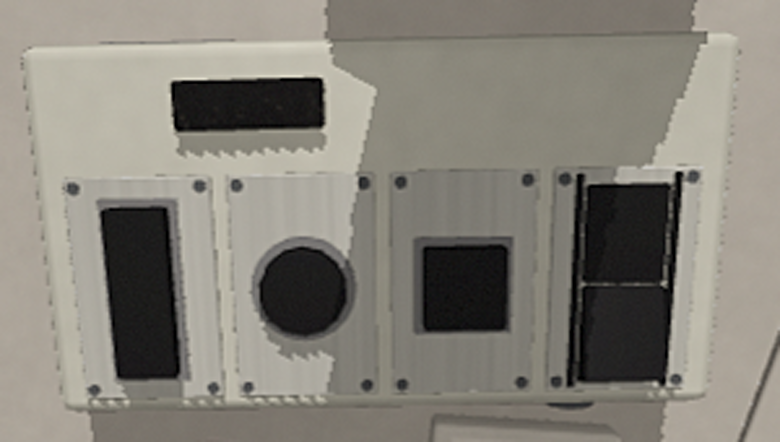

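Call:
carry_out([
  [-0.6, 3.5, 3, 0],
  [-1.2, 7, 6, 0],
  [-1.8, 10.1, 9, 0],
  [-1.8, 10.1, 12, 0],
  [-1.8, 10.1, 12, 0],
], gripper=1, force=40)

```text
t: 2.2
tool_pos: [521.2, 148.2, 127.3]
ee_rot: [3.141, -0.009, -2.911]
contact_force: [-0.9, -1.0, -0.2]
width: 0.148
```

Call:
carry_out([
  [0, 0, 0, 0],
  [0, 0, 0, 0],
  [0, 0, 0, 0],
])

```text
t: 2.5
tool_pos: [526.6, 147.0, 133.1]
ee_rot: [-3.141, 0.003, -2.914]
contact_force: [0.0, -0.2, -0.0]
width: -0.001
```

```bash
python3 - <<'E'
from h import *
save('wrist','w2'); save('scene','s2');s=save('side','d2');print(get_state()['width'],get_state()['tool_pos'],get_state()['ee_rot'],get_state()['contact_force'])
c=s['color'][60:260,205:395,::-1]
cv2.imwrite('pics/z4.png',cv2.resize(c,None,fx=3,fy=3,interpolation=cv2.INTER_CUBIC))
E
```

```text
0.004825630308253853 [526.025225   147.25582816 132.47086041] [-3.14144972e+00  2.05116213e-03 -2.91340971e+00] [ 0.27443195  0.16350844 -0.28739017]
```

View pics/w2.png

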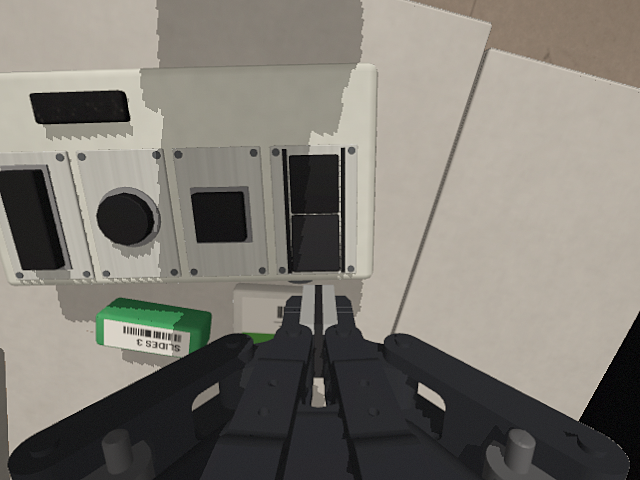

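View pics/z4.png

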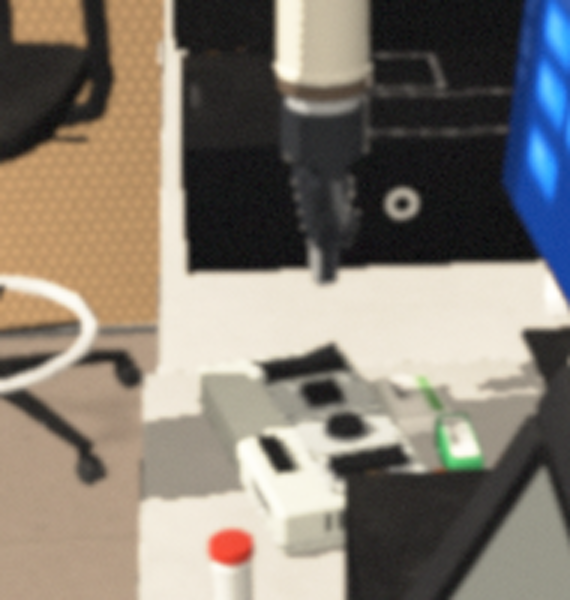

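The closed fingertips are at (318,288) and the rocker is at (315,212), with its crease at row 213. I'll measure from this closer view.

```bash
python3 - <<'E'
from seg import *
f=seg('w2',(150,280,0,346))
def proj(f,P):
    T=np.linalg.inv(np.array(f['world_from_camera'])); p=T[:3,:3]@P+T[:3,3]
    return cv2.projectPoints(np.array([[p[0],-p[1],-p[2]]]),np.zeros(3),np.zeros(3),K(f),np.array(f['D'],float))[0].ravel()
print('tcp px',proj(f,[526,147.3,132.5]))
print('crease',onz(f,[(316,213)],55).round(1),'square',onz(f,[(219.3,216.5)],62).round(1))
# plate screws of rocker plate z51
print(onz(f,[(277,154),(352,151),(281,271),(351,268)],51).round(1))
s=load('d2'); print('side tcp',proj(s,[526,147.3,132.5])); 
s=load('s2'); print('scene tcp',proj(s,[526,147.3,132.5]))
c=s['color'][100:265,180:330,::-1]
cv2.imwrite('pics/z5.png',cv2.resize(c,None,fx=3.6,fy=3.6,interpolation=cv2.INTER_CUBIC))
E
```

```text
[ 31.  219.2] 4359.0 [[545.8, -37.3], [546.0, -37.7]] sides 29.9 68.3 ang 2.018 0.25
[125.  218.6] 2221.0 [[531.8, 21.6], [531.5, 21.5]] sides 35.6 32.8 ang 2.336 0.706
[219.2 216.5] 2493.5 [[516.9, 80.1], [517.0, 79.7]] sides 33.8 32.8 ang 1.829 0.199
[314.4 212.4] 6037.5 [[500.7, 138.5], [500.0, 137.4]] sides 37.3 78.8 ang 1.798 0.248
tcp px [319.32010406 301.26941501]
crease [[502.3 139.9  55. ]] square [[516.9  80.2  62. ]]
[[471.5 107.4  51. ]
 [459.  153.3  51. ]
 [549.1 125.4  51. ]
 [535.8 172.6  51. ]]
side tcp [312.65981209 154.21931292]
scene tcp [230.08687827 177.83380147]
```

View pics/z5.png

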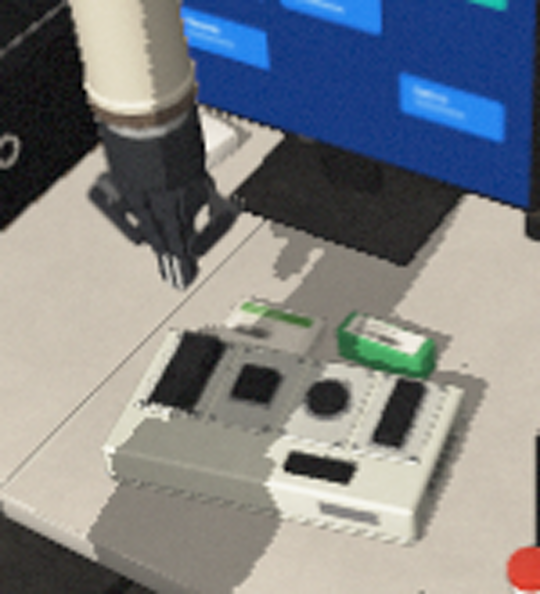

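Call:
carry_out([
  [-0.1, -0.25, 2, 0],
  [-0.1, -0.25, 4, 0],
  [-0.1, -0.25, 5.5, 0],
  [-0.1, -0.25, 5.5, 0],
  [-0.1, -0.25, 5.5, 0],
])

```text
t: 3.15
tool_pos: [526.7, 145.5, 76.4]
ee_rot: [3.141, -0.0, -2.912]
contact_force: [-0.6, 1.4, 0.7]
width: 0.004
```

```bash
python3 - <<'E'
from h import *
save('wrist','w3'); print(get_state()['tool_pos'])
E
```

```text
[527.26312531 145.6885225   76.93873118]
```

View pics/w3.png

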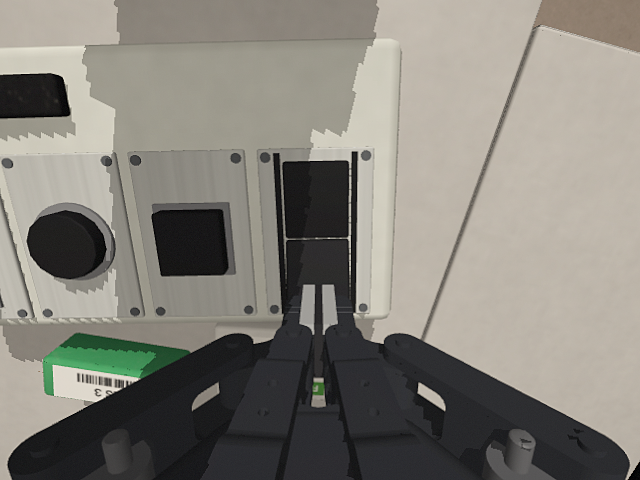

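Fingertips are at (318,290), centred on the rocker's far face (columns 287–350). Pressing now.

Call:
carry_out([
  [0, 0, 0.5, 0],
  [0, 0, 1, 0],
  [0, 0, 1.4, 0],
  [0, 0, 1.7, 0],
  [0, 0, 1.9, 0],
])

```text
t: 3.7
tool_pos: [527.8, 145.7, 57.6]
ee_rot: [3.141, 0.002, -2.912]
contact_force: [1.6, 0.3, 3.0]
width: -0.005
```

Call:
carry_out([
  [0, 0, 0.15, 0],
  [0, 0, 0.3, 0],
  [0, 0, 0.4, 0],
  [0, 0, 0.4, 0],
])

```text
t: 4.1
tool_pos: [527.3, 145.6, 53.9]
ee_rot: [-3.142, 0.001, -2.912]
contact_force: [0.4, -0.5, 7.9]
width: -0.001
```

Call:
carry_out([
  [0, 0, 0.1, 0],
  [0, 0, 0.2, 0],
  [0, 0, 0.2, 0],
  [0, 0, 0.2, 0],
])

```text
t: 4.5
tool_pos: [527.4, 145.6, 53.6]
ee_rot: [-3.141, 0.001, -2.912]
contact_force: [-3.7, -1.2, 22.4]
width: 0.003
```

```bash
python3 - <<'E'
from h import *
save('wrist','w4'); s=get_state();print(s['tool_pos'],s['contact_force'])
E
```

```text
[527.36045853 145.63544803  53.64219068] [-4.09959175 -1.16179018 22.27513502]
```

View pics/w4.png

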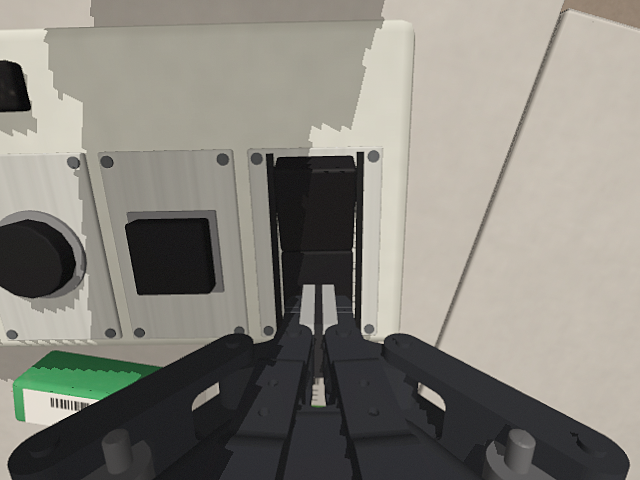

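The far face stops solidly: 22 N at z=53.6. The near face is visibly raised. Lifting, then moving to the round key.

Call:
carry_out([
  [0, 0, -1.5, 0],
  [0, 0, -3.5, 0],
  [0, 0, -5, 0],
  [0.8, -4, -5, 0],
  [1.6, -8, -5, 0],
])

```text
t: 5.05
tool_pos: [529.2, 64.6, 102.1]
ee_rot: [3.141, 0.001, -2.908]
contact_force: [0.2, -1.1, 0.1]
width: 0.0
```

Call:
carry_out([
  [0.75, -4.4, 0, 0],
  [0.75, -4.4, 0, 0],
  [0.75, -4.4, 1, 0],
  [0.75, -4.4, 2, 0],
  [0.75, -4.4, 2, 0],
])

```text
t: 5.55
tool_pos: [530.1, 21.1, 79.2]
ee_rot: [3.14, -0.004, -2.909]
contact_force: [-0.3, -0.5, -0.4]
width: 0.0
```

```bash
python3 - <<'E'
from h import *
save('wrist','w5'); s=get_state();print(s['tool_pos'],s['contact_force'])
E
```

```text
[530.63240434  21.10138001  79.90678964] [-0.4998422  -0.37370036  0.55751213]
```

View pics/w5.png

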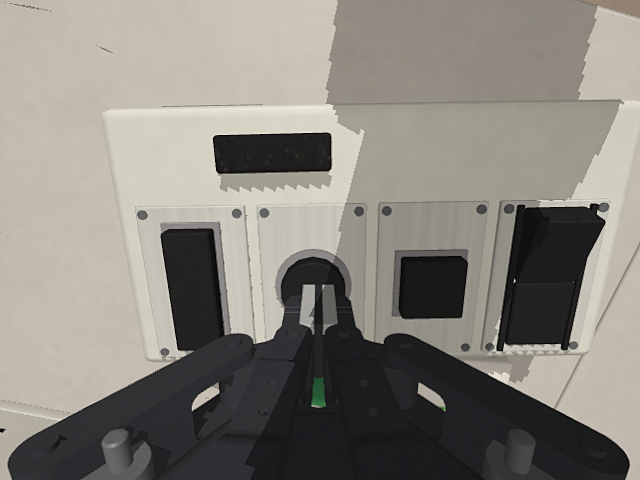

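The rocker is tipped over (near end raised at (560,215)). The round key's centre column is about 313 against the tips at 318, so I'll shift 2 mm and press.

Call:
carry_out([
  [-0.15, -0.2, 0.5, 0],
  [-0.15, -0.2, 1, 0],
  [-0.15, -0.2, 1.6, 0],
  [-0.15, -0.2, 1.9, 0],
  [-0.15, -0.2, 2.2, 0],
])

```text
t: 6.1
tool_pos: [533.6, 17.8, 59.0]
ee_rot: [3.141, -0.001, -2.912]
contact_force: [-1.9, 0.1, 2.9]
width: -0.005
```

Call:
carry_out([
  [0, 0, 0.1, 0],
  [0, 0, 0.2, 0],
  [0, 0, 0.3, 0],
  [0, 0, 0.3, 0],
])

```text
t: 6.5
tool_pos: [534.1, 17.7, 56.2]
ee_rot: [-3.142, 0.0, -2.912]
contact_force: [0.4, -0.4, 0.3]
width: 0.001
```

Call:
carry_out([
  [0, 0, 0.1, 0],
  [0, 0, 0.2, 0],
  [0, 0, 0.3, 0],
  [0, 0, 0.3, 0],
])

```text
t: 6.9
tool_pos: [534.4, 17.6, 55.0]
ee_rot: [-3.141, 0.001, -2.912]
contact_force: [-5.8, -0.5, 16.9]
width: 0.0
```

Round key bottomed: 17 N at z=55.0. Lifting, checking it, and moving to the bar.

Call:
carry_out([
  [0, 0, -1.5, 0],
  [0, 0, -3, 0],
  [0, -2, -4, 0],
  [0.1, -5.9, -4, 0],
  [0.1, -5.9, -4, 0],
])

```text
t: 7.4
tool_pos: [548.1, -46.8, 94.4]
ee_rot: [-3.137, 0.002, -2.92]
contact_force: [-0.6, -1.3, 0.1]
width: -0.001
```

Call:
carry_out([
  [0, 0, 0, 0],
  [0, 0, 0.5, 0],
  [0, 0, 1, 0],
  [0, 0, 1, 0],
])

```text
t: 7.8
tool_pos: [545.4, -38.8, 82.2]
ee_rot: [3.141, -0.002, -2.911]
contact_force: [0.9, 0.1, 1.1]
width: -0.0
```

```bash
python3 - <<'E'
from h import *
save('wrist','w6'); save('side','d6'); s=get_state();print(s['tool_pos'],s['contact_force'])
E
```

```text
[546.00196382 -39.15719743  82.84012457] [-0.11351306  0.46624769  0.3932681 ]
```

View pics/w6.png

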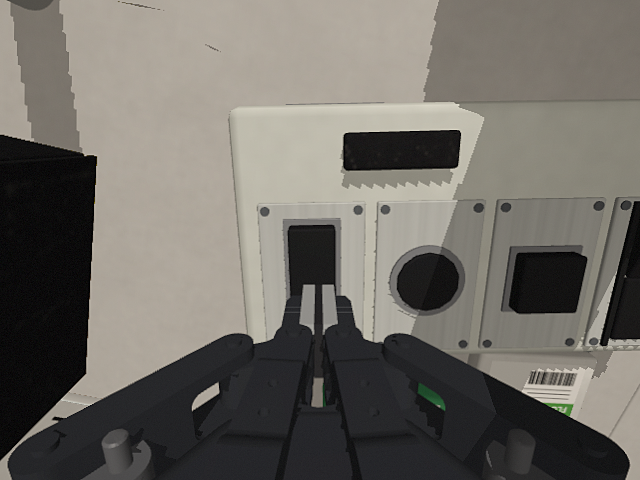

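The round key at (428,280) stays flush, and the square key is still up. The bar's centre column is about 312 against 318 for the tips, so I'll shift −2.5 mm in tool y and press.

Call:
carry_out([
  [-0.05, -0.25, 0.5, 0],
  [-0.05, -0.25, 1.1, 0],
  [-0.05, -0.25, 1.7, 0],
  [-0.05, -0.25, 2.2, 0],
  [-0.05, -0.25, 2.6, 0],
])

```text
t: 8.4
tool_pos: [547.2, -42.4, 56.9]
ee_rot: [3.141, -0.001, -2.912]
contact_force: [-1.6, 0.9, 4.6]
width: 0.002
```

Call:
carry_out([
  [0, 0, 0.1, 0],
  [0, 0, 0.2, 0],
  [0, 0, 0.3, 0],
  [0, 0, 0.3, 0],
])

```text
t: 8.8
tool_pos: [547.2, -42.4, 55.1]
ee_rot: [-3.141, -0.001, -2.912]
contact_force: [-4.5, -0.5, 9.1]
width: 0.0
```

Call:
carry_out([
  [0, 0, 0.1, 0],
  [0, 0, 0.2, 0],
  [0, 0, 0.2, 0],
  [0, 0, 0.2, 0],
  [0, 0, 0.2, 0],
])

```text
t: 9.3
tool_pos: [547.2, -42.4, 54.8]
ee_rot: [-3.141, -0.0, -2.912]
contact_force: [-9.4, 0.3, 24.5]
width: 0.0
```

```bash
python3 - <<'E'
from h import *
save('wrist','w7'); s=get_state();print(s['t'],s['tool_pos'],s['contact_force'])
f=save('side','d7')
c=f['color'][160:260,255:395,::-1]
cv2.imwrite('pics/z7.png',cv2.resize(c,None,fx=5.6,fy=5.6,interpolation=cv2.INTER_CUBIC))
E
```

```text
9.35 [547.24110058 -42.3901642   54.79824586] [-8.8127106   0.6445026  25.89896445]
```

View pics/w7.png

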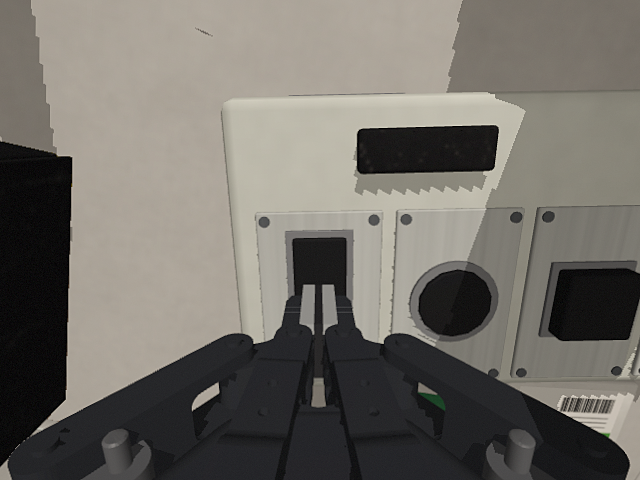

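View pics/z7.png

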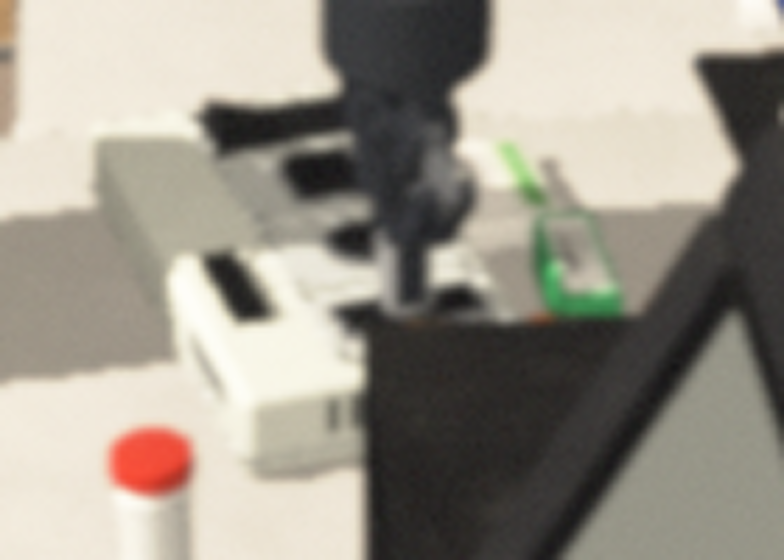

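The bar is held at z=54.8 with 26 N against its stop. The round key is flush at (455,302), the square key is still up at (600,300), the rocker is tipped, and nothing has been disturbed.

```bash
python3 -c "
from plant import *
print(hand_in()); s=get_state(); print(s['t'],s['tool_pos'],s['contact_force'])"
```

```text
the job is handed in; nothing more can be done
None
the job is handed in; nothing more can be done
```

The job is done in the order asked and handed in just after 9.35 s, with the bar key still held down by the closed fingers.

| Control | Last check |
|---|---|
| Rocker | Hit a firm stop at z = 53.6 mm and 22 N; later pictures show it tipped over |
| Round key | Hit its stop at z = 55.0 mm and 17 N; it still sat flush after I lifted off |
| Bar key | Held at z = 54.8 mm with about 26 N, against a nominal fully-down height of 55 mm |
| Square key | Never touched, and still up in the last pictures |

- **Loose things:** I touched none of them, and those in view in the last pictures looked unmoved. I did not check the mouse, tip box or wash bottle again after the start.
- **Camera disagreement:** The three cameras differed by up to about 8 mm on where the controls were. I used the close wrist views and corrected by 2 to 3 mm just before each press.
- **After handing in:** I could not read the state, so the final second is unchecked.

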